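# Blow out a square cup on the air rinser

### The job

Blow the dust out of the square steel cup that stands mouth up on the bench: turn it over and set it mouth down in the middle of the rinser's round plate, let go of it, then pull the sprung air slide out until its blade lines up with the pointer, hold it there for about a second and ease it fully home without letting it snap back. Then move the cup, still mouth down, to the free near half of the rubber mat. Do not drop the cup at any time, and do not disturb the clean cup, the pointer or the bottles.

Things in the scene. Friction and masses are not known exactly. Their poses are not given: they have to be found in the camera images.
- cup: the cup to be blown out: square, straight-sided, open steel cup, 54 x 54 mm outside, 90 mm high, walls and bottom 3 mm, 220 g. Starts mouth up standing on the bench. Origin: centre of the outside of its bottom; z points from the bottom to the mouth, x and y are normal to its flat sides
- cup_mouth (a point): centre of that cup's mouth, in the plane of its rim, 90 mm from the body origin along its z
- clean_cup: an identical square cup, already clean, standing mouth down on the far half of the mat. Origin: centre of its open mouth, on the mat; its bottom is 90 mm above that; z up
- rinser: fixed white air rinser, base 160 (x) x 360 (y) x 30 mm high, origin at the centre of its underside; z up, -x towards the robot side. Its left half (+y) carries the round plate, its right half (-y) the sprung air slide, pulled out along the rinser's -x
- plate (a point): centre of the top of the rinser's round perforated steel plate, 124 mm in diameter, flat, 36 mm above the bench, 6 mm above the base around it; axes as the rinser's
- slide (a joint): air slide: 0 = fully home (sprung), grows in metres as it is pulled out towards the rinser's -x, up to 0.08; it takes 4 N to start and about 10 N at 0.08 and springs back when let go
- slide_grip (a point): top centre of the slide's upright black handle plate, 12 mm thick (along the rinser's x), 50 mm wide (y), standing from 47 mm to 113 mm above the bench; the point is on its top edge, 113 mm above the bench, and moves with the slide. Nothing beside the handle is higher than 65 mm
- slide_blade (a point): free end of the thin steel blade on the slide, which points to the rinser's -y; directly beside the handle and moves with the slide
- pointer (a joint): where the pointer is set along the slide's scale: 0.03 to 0.065 m; the blade lines up with the pointer when joint slide has the same value. The pointer can be pushed but must be left as set
- pointer_tip (a point): tip of the dark steel pointer (block 20 x 18 x 24 mm with a thin finger, top 64 mm above the bench) riding the scale at the rinser's right edge (-y), pointing to +y at the blade
- mat: fixed black rubber mat, 260 (x) x 150 (y) x 5 mm, origin at the centre of its underside
- mat_near (a point): centre of the free near half of the mat (-x side), on its top, 5 mm above the bench; about 125 mm from the clean cup's place
- bottle0: loose empty black plastic bottle with cap, 48 mm in diameter, 140 mm high, standing; origin at the centre of its underside
- bottle1: another such bottle
- bottle2: another such bottle
- bottle3: another such bottle
- bottle4: another such bottle
Mind the look-alikes: they are no part of the job. What is shaped like the clean_cup but red is not meant.

How it is judged:
On the way, in this order (a step that is already met when the one before it is completed fails the run):
1. the cup stands mouth down in the middle of the plate, let go, with the slide still home (angle between cup's own z axis and vertical above 3.04 rad and horizontal distance between cup_mouth and plate below 0.025 m and z of cup_mouth in the frame of plate below 0.006 m and contact force between cup and the fingers below 0.2 N and linear speed of cup below 0.03 m/s and value of joint slide below 0.005 m), for 0.3 s.
2. the slide is held at the pointer, within 5 mm, with the cup still mouth down on the plate (x of slide_blade in the frame of pointer_tip between -0.005 and 0.005 m and angle between cup's own z axis and vertical above 3.04 rad and horizontal distance between cup_mouth and plate below 0.025 m), for 0.6 s.
3. the slide is home again with the cup still mouth down on the plate (value of joint slide below 0.004 m and angle between cup's own z axis and vertical above 3.04 rad and horizontal distance between cup_mouth and plate below 0.03 m), for 0.2 s.
At the end, for the whole second after the job is handed in: The cup rests mouth down (within 0.1 rad) on the mat, its centre within 35 mm (along the mat) and 40 mm (across) of the middle of the near half; the slide is home (under 4 mm), the clean cup upside down where it was (within 20 mm) (angle between cup's own z axis and vertical above 3.04 rad and z of cup_mouth in the frame of mat_near below 0.006 m and x of cup_mouth in the frame of mat_near between -0.035 and 0.035 m and y of cup_mouth in the frame of mat_near between -0.04 and 0.04 m and linear speed of cup below 0.02 m/s and value of joint slide below 0.004 m and distance of clean_cup from where it was at the start of the episode below 0.02 m and angle between clean_cup's own z axis and vertical below 0.1 rad); the robot touches nothing.
It fails at once if the cup was dropped or thrown (faster than 0.7 m/s with no finger on it) (contact force between cup and the fingers below 0.05 N and linear speed of cup above 0.7 m/s).
It fails at once if the slide snapped back (faster than 0.5 m/s) (velocity of joint slide below -0.5 m/s).
It fails at once if the pointer was shifted by more than 4 mm (distance of pointer_tip from where it was at the start of the episode above 0.004 m).
It fails at once if the clean cup was pushed by more than 20 mm or knocked over (distance of clean_cup from where it was at the start of the episode above 0.02 m or angle between clean_cup's own z axis and vertical above 0.5 rad).
It fails at once if a bottle was pushed by more than 30 mm or knocked over (distance of any of bottle0, bottle1, bottle2, bottle3, bottle4 from where it was at the start of the episode above 0.03 m or angle between any of bottle0, bottle1, bottle2, bottle3, bottle4's own z axis and vertical above 0.5 rad).
It also fails if it takes over 72 s, if anything falls off the work surface, if the arm or the gripper's body presses on something with over 40 N, if the wrist force passes 120 N, or if a joint passes its speed limit or range.

### The arm

A 6-joint arm with a two-finger parallel gripper is mounted at the origin on the work surface. World frame = base frame: x ahead of the robot, y to its left, z up, the work surface at z = 0. Lengths are in m, angles in rad, forces in N, time in s.
With the tool pointing down it reaches from about 0.3 to 0.875 m from the base axis. Payload 6.4 kg.
Tool frame: the origin (TCP) lies midway between the tips of the shut fingers; the grasp point (between the pads) lies 19 mm behind it; z points along the fingers, y is the line along which they close (so a half turn about z gives the same grasp; the last joint's range is limited). The gripper opens to 85 mm and grips with 20 to 120 N. Pads are 22 mm wide; open, the fingers measure 114 mm over their backs; the gripper's body (76 mm by 85 mm) begins 54 mm behind the grasp point. The pads swing forward as they close: fully open they stand 13 mm farther back than shut.
Start: joints at [1.011, 0.181, 1.607, -0, 1.354, -0.206], TCP at [0.199, 0.539, 0.231] pointing down, gripper open.
Joint ranges: [-2.99, 2.99], [-0.89, 2.07], [0.3, 2.58], [-1.14, 4.28], [0, 2.63], [-3.12, 3.12]. Speed limits (rad/s): [2.57, 2.57, 3.01, 3.14, 3.14, 3.14].

### API

Orientations are given as a rotation vector (axis times angle).
In Python, from rig import manip, cams, spotter gives the robot as it stands. The module is installed in compiled form; this text tells all that it offers.
- The arm moves only by the shell command python3 -m creep 'ROWS' [FORCE]. ROWS is JSON, one flat list of numbers, 7 for each row, row after row: the shift along the tool's x, y, z in units of 40 mm (1.0 is 40 mm), then the turn, a rotation vector about the tool's x, y, z in units of 8 degrees (1.0 is 8 degrees), then the opening, from 0 (shut) to 1 (fully open). In form: [dx, dy, dz, ax, ay, az, grip, dx, dy, dz, ax, ay, az, grip, ...]. A call has 1 to 12 rows; each row shifts and turns the commanded pose from where the row before left it, along the tool's axes as they then stand; what a row does not reach is not made up. A row lasts 1/8 s, in which the tool goes at most 62.5 mm and 10.7 degrees, less where a joint would pass 70% of its speed; a pose out of reach is approached as far as the arm can. A call is refused whole if a number of a shift passes 1 or a number of a turn 1, either way. A call with a gripper value outside its range is refused whole. The fingers move at their own pace and stop on an object; FORCE is the grip in N (left out, the last holds). Time passes only in rows, so rows that do not move let the fingers close. It gives the time, the measured TCP pose, the force, the opening and the grip force at its end, in the units of the state.
- manip.sense(): the state, without advancing time (a new reading comes with each control period).
- cams.camera(name): name is "side" or "top"; returns (picture, depth): 420x560x3 uint8, red, green, blue; 420x560 float32, m along the optical axis (not along the pixel's ray), 0 where there is no reading.
- cams.camera_model(name): a dict with "K" (3x3 intrinsics, pixels), "distortion" ([k1, k2, p1, p2, k3] as OpenCV has them; the pictures are not rectified), "position" and "attitude" of the camera in the world. Camera axes: x right, y down, z forward; pixel columns grow to the right and rows downward; lengths in m; the calibration is good to about 2 mm. A picture is of the moment at which its call begins. camera_model takes no time and is no camera call.
- manip.sign_off(): hands the job in; it is judged then, once.
Trained networks look in the newest picture that a camera, given by its name, has taken for a name from the list of things; names that differ only in an ending like _2 or _b are one class to them, and where a whole thing is asked for, a point or a joint stands for the part that bears it (a point fixed in the world has none). Each returns a list of dicts, best first, with "score" (0 to 1); they miss things now and then, are a little off and sometimes report something else, mostly with a low value. They report only what shows in the picture. A call takes as long as a camera call. They do not tell look-alikes from the thing itself.
- spotter.spot_in(camera, label): "box" ([centre column, centre row, width, height] in pixels, round what is visible of it).
- spotter.trace(camera, label): "region" (420x560 bool, what is visible of it) and "box" ([centre column, centre row, width, height] in pixels, round what is visible of it).
The state is a dict: "clock": time; "joint_pos": joint angles; "dq": joint speeds; "joint_efforts": joint torques, N m; "eef_pos": TCP position; "orientation": TCP orientation; "contact_force": force on the tool from outside, world axes, zero at the start; "wrist_torque": the same for the moment, N m; "width": finger opening in m; "grasp_force": force on a finger pad.
Only numpy, scipy, OpenCV 4.12 (cv2) and the standard library are available. Lean on these libraries where they do the work, as an engineer would, in place of code of your own. Each camera call takes 0.05 s, during which the arm holds its last target. There are 200 camera calls.

## Working session

There is one attempt and no reset: what is moved stays moved. The work goes in short steps, Python scripts to look and compute and a shell command to move; the robot and the scene stay as the last step left them, time stands still between calls to the robot, and variables do not carry over. Pictures are saved under pics/ and viewed, at most 10 in all, crops included, and the job is handed in when it is done.

```bash
mkdir -p pics
python3 - <<'E'
from rig import manip,cams,spotter
import cv2,numpy as np
s=manip.sense();print({k:np.round(v,3) for k,v in s.items()})
for n in("side","top"):
    p,d=cams.camera(n);cv2.imwrite(f"pics/{n}0.png",p[...,::-1]);np.savez(f"{n}0.npz",p=p,d=d)
    m=cams.camera_model(n);print(n,m)
    for l in("cup","clean_cup","rinser","plate","slide_grip","slide_blade","pointer_tip","mat","bottle0"):
        print(n,l,[(np.round(r["box"]).astype(int).tolist(),round(r["score"],2)) for r in spotter.spot_in(n,l)][:7])
E
```

```text
{'clock': np.float64(0.0), 'joint_pos': array([ 1.011,  0.182,  1.608,  0.   ,  1.354, -0.206]), 'dq': array([-0.001,  0.001,  0.003,  0.   ,  0.   , -0.001]), 'joint_efforts': array([-0.0000e+00, -4.4488e+01, -3.5133e+01, -0.0000e+00,  9.0000e-03,
        0.0000e+00]), 'eef_pos': array([0.199, 0.539, 0.23 ]), 'orientation': array([-5.530e-01, -3.092e+00,  2.000e-03]), 'contact_force': array([-0.892,  0.568, -0.369]), 'wrist_torque': array([-0.015, -0.024, -0.013]), 'grasp_force': np.float64(0.0), 'width': np.float64(0.085)}
side {'K': array([[512.06109044,   0.        , 275.1015099 ],
       [  0.        , 512.06109044, 209.71238914],
       [  0.        ,   0.        ,   1.        ]]), 'distortion': array([-0.12491953,  0.        ,  0.        ,  0.        ,  0.        ]), 'position': array([ 0.28848706, -0.7826302 ,  1.01717223]), 'attitude': array([-2.33273676,  0.45007623, -0.18652834])}
side cup [([206, 216, 29, 48], 0.87)]
side clean_cup [([225, 158, 23, 39], 0.91), ([183, 135, 24, 34], 0.8), ([278, 180, 16, 46], 0.68)]
side rinser [([277, 349, 140, 138], 0.79), ([311, 373, 26,
[... 725 characters left out ...]
: array([-2.15504518,  2.1755628 , -0.08746415])}
top cup [([256, 254, 21, 21], 0.79), ([246, 186, 18, 17], 0.35)]
top clean_cup [([196, 214, 26, 26], 0.86), ([147, 246, 30, 20], 0.83), ([415, 229, 22, 9], 0.59), ([201, 237, 48, 75], 0.31)]
top rinser [([384, 243, 115, 69], 0.86), ([198, 235, 47, 72], 0.35)]
top plate [([386, 244, 114, 65], 0.92), ([415, 231, 21, 10], 0.52)]
top slide_grip [([415, 231, 23, 9], 0.77)]
top slide_blade [([415, 231, 20, 18], 0.7)]
top pointer_tip []
top mat [([200, 235, 47, 70], 0.94), ([241, 163, 17, 15], 0.67)]
top bottle0 [([242, 163, 15, 15], 0.79), ([292, 184, 18, 19], 0.7), ([272, 157, 14, 16], 0.69), ([305, 161, 16, 17], 0.53), ([245, 187, 18, 15], 0.52)]
```

Run:
```python
import cv2
for n,(a,b,c,d) in {"side":(100,420,120,400),"top":(120,300,120,460)}.items():
    im=cv2.imread(f"pics/{n}0.png")[a:b,c:d];k=min(800/im.shape[1],600/im.shape[0]);cv2.imwrite(f"pics/{n}0c.png",cv2.resize(im,None,fx=k,fy=k,interpolation=2));print(n,k)
```

```text
side 1.875
top 2.3529411764705883
```

View pics/side0c.png

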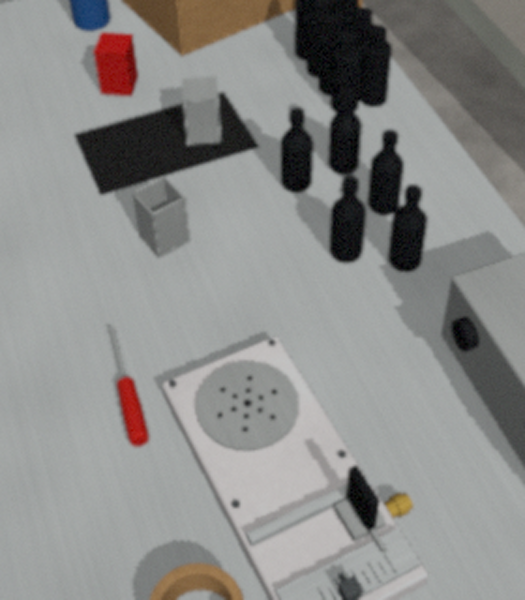

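View pics/top0c.png

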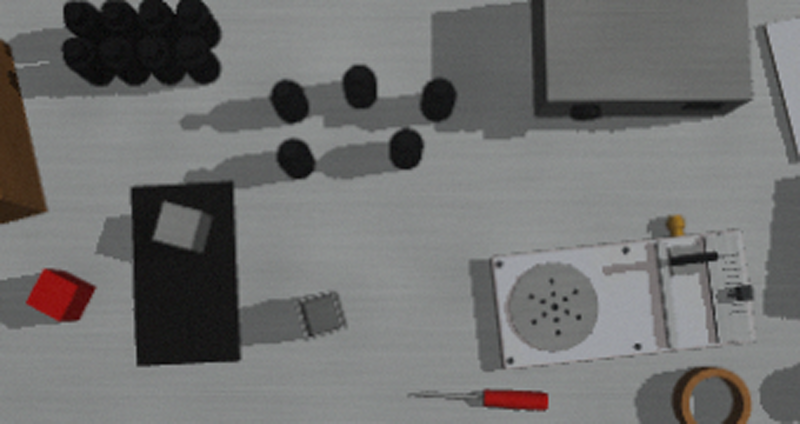

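The side view shows the grey cup mouth up (≈206,216), the clean cup on the mat (≈225,158), the red look-alike (≈183,135), and the rinser with its plate (≈250,315), handle (≈310,368) and pointer (≈306,412). The top view agrees: cup at (256,254), mat at (200,235), handle at (415,229), pointer near (433,244), and five bottles well clear at larger x.

```bash
cat > h.py <<'E'
import numpy as np,cv2
from rig import manip,cams,spotter
from scipy.spatial.transform import Rotation as R
def cloud(n,d):
    m=cams.camera_model(n);h,w=d.shape
    uv=np.stack(np.meshgrid(np.arange(w),np.arange(h)),-1).reshape(-1,1,2).astype(np.float64)
    r=cv2.undistortPoints(uv,m["K"],m["distortion"]).reshape(h,w,2)
    P=np.dstack([r,np.ones((h,w))])*d[...,None]
    W=P@R.from_rotvec(m["attitude"]).as_matrix().T+m["position"]; W[d==0]=np.nan
    return W
def proj(n,P):
    m=cams.camera_model(n);Rm=R.from_rotvec(m["attitude"]).as_matrix().T
    return cv2.projectPoints(np.atleast_2d(np.float64(P)),cv2.Rodrigues(Rm)[0],-Rm@m["position"],m["K"],m["distortion"])[0][:,0]
def ray(n,uv,z):
    m=cams.camera_model(n);r=cv2.undistortPoints(np.float64(uv).reshape(-1,1,2),m["K"],m["distortion"])[:,0]
    v=np.c_[r,np.ones(len(r))]@R.from_rotvec(m["attitude"]).as_matrix().T
    return m["position"]+v*((z-m["position"][2])/v[:,2])[:,None]
def rect(P):
    (c,s,a)=cv2.minAreaRect(np.float32(P[:,:2]*1000));return np.round(c,1),np.round(s,1),round(a,1)
E
python3 - <<'E'
from h import *
C={}
for n in("side","top"):
    z=np.load(n+"0.npz");W=cloud(n,z["d"]);C[n]=W
    cams.camera(n)
    for l,k in(("cup",2),("clean_cup",3),("mat",1),("rinser",1),("slide_grip",1),("plate",1),("pointer_tip",2),("bottle0",6)):
        for r in spotter.trace(n,l)[:k]:
            P=W[r["region"]];P=P[np.isfinite(P).all(1)]
            if len(P)<8: continue
            zz=np.percentile(P[:,2],[5,50,95]);T=P[P[:,2]>zz[2]-.012] if l not in("mat","rinser","plate") else P
            print(n,l,round(r["score"],2),len(P),"z",np.round(zz*1000),"top",np.round(np.nanmedian(T,0)*1000),rect(T) if len(T)>3 else"")
    print(n,"bench z",np.nanmedian(W[...,2])*1000)
# rim: contour on top image at z=.09
E
```

```text
side cup 0.65 978 z [ 4. 57. 90.] top [468. 141.  86.] (array([467.3, 145.8]), array([57.3, 61. ]), 15.3)
side clean_cup 0.96 666 z [11. 74. 97.] top [590. 334.  95.] (array([591.2, 339.7]), array([65. , 53.9]), 74.6)
side clean_cup 0.58 715 z [ 1. 58. 91.] top [496. 507.  89.] (array([496.9, 512.4]), array([62.5, 54.9]), 63.4)
side mat 0.83 2576 z [1. 5. 9.] top [503. 333.   5.] (array([528.1, 351.6]), array([263.7, 169.1]), 1.8)
side rinser 0.83 10967 z [26. 31. 50.] top [ 487. -296.   31.] (array([ 500. , -268.8]), array([191.7, 381.1]), 5.9)
side slide_grip 0.88 654 z [ 42.  65. 113.] top [ 538. -367.  111.] (array([ 539.2, -364.8]), array([13.6, 50.2]), 5.4)
side plate 0.63 11166 z [25. 31. 50.] top [ 488. -295.   31.] (array([ 504.6, -267.7]), array([201. , 383.2]), 5.9)
side pointer_tip 0.43 146 z [45. 62. 66.] top [ 492. -443.   63.] (array([ 492.2, -439. ]), array([20.4, 25.7]), 1.9)
side pointer_tip 0.41 669 z [ 10.  74. 138.] top [698.  20. 138.] (array([698.7,  24.3]), array([21.2, 17.6]), 65.1)
side bottle0 0.94 699 z [  6.  72. 138.] top [698.  22. 138.] (array([698.6, 
[... 1423 characters left out ...]
ter_tip 0.49 34 z [55. 63. 67.] top [ 496. -439.   63.] (array([ 495.7, -440.3]), array([22.1, 13. ]), 89.3)
top bottle0 0.76 199 z [ 29.  98. 143.] top [690. 182. 141.] (array([690.2, 181.3]), array([21.4, 18.7]), 85.2)
top bottle0 0.72 185 z [ 40.  97. 144.] top [772. 189. 142.] (array([770.8, 188.3]), array([16.4, 20.1]), 46.4)
top bottle0 0.68 224 z [ 23.  95. 143.] top [772. -20. 142.] (array([773. , -18.3]), array([20.8, 20.4]), 45.8)
top bottle0 0.67 232 z [ 14.  95. 143.] top [793.  90. 141.] (array([793. ,  90.8]), array([20.9, 21.2]), 63.0)
top bottle0 0.52 212 z [ 22.  96. 143.] top [704.  27. 141.] (array([703.3,  27.4]), array([18.7, 22.4]), 89.6)
top bench z -0.4600631183977466
```

```bash
python3 -m creep '[-0.8,-0.68,-0.35,0,0,0,1,-0.8,-0.68,-0.35,0,0,0,1,-0.8,-0.68,-0.35,0,0,0,1,-0.8,-0.68,-0.35,0,0,0,1,-0.8,-0.68,-0.35,0,0,0,1,-0.8,-0.68,-0.35,0,0,0,1,-0.8,-0.68,-0.35,0,0,0,1,-0.8,-0.68,-0.35,0,0,0,1,-0.8,-0.68,-0.35,0,0,0,1,-0.8,-0.68,-0.35,0,0,0,1,-0.8,-0.68,-0.35,0,0,0,1,-0.8,-0.68,-0.35,0,0,0,1]' 40
python3 - <<'E'
from h import *
s=manip.sense();print(s["joint_pos"].round(3),s["eef_pos"].round(4),s["orientation"].round(3))
for n in("side","top"):
    z=np.load(n+"0.npz");p=z["p"].astype(int);sat=p.max(2)-p.min(2);g=p.mean(2)
    W=cloud(n,z["d"]);m=((W[...,2]>.022)&(W[...,2]<.05)&(W[...,1]>-.28)&(W[...,1]<-.08)&(W[...,0]>.4)&(W[...,0]<.6))
    print(n,np.percentile(g[m],[5,25,50,75,95]))
    t,_=cv2.threshold(g[m].astype(np.uint8).reshape(-1,1),0,255,cv2.THRESH_OTSU)
    b=((g<t)&m).astype(np.uint8);b=cv2.morphologyEx(cv2.morphologyEx(b,cv2.MORPH_CLOSE,np.ones((5,5))),cv2.MORPH_OPEN,np.ones((7,7)))
    k,l,st,c=cv2.connectedComponentsWithStats(b);i=1+st[1:,4].argmax()
    cn=max(cv2.findContours((l==i).astype(np.uint8),0,1)[0],key=len)[:,0].astype(float)
    Q=ray(n,cn,.036)[:,:2]*1000;(x,y),r=cv2.minEnclosingCircle(np.float32(Q));e=cv2.fitEllipse(np.float32(Q))
    print(t,st[i],"circ",x,y,r,"ell",e)
E
```

```text
clock: 3.4
eef_pos: [0.4468, 0.0989, 0.4]
orientation: [0.553, 3.092, 0.0]
contact_force: [0.7, 0.1, 0.5]
width: 0.0854
grasp_force: 0.0
[-0.043 -0.181  1.636  0.     1.686 -1.26 ] [0.4468 0.0989 0.4   ] [0.553 3.092 0.   ]
side [135.         145.         171.66666667 187.33333333 190.        ]
163.0 [ 224  290   55   50 2172] circ 474.93304443359375 -173.600341796875 69.9660415649414 ell ((474.45086669921875, -177.58428955078125), (119.4013442993164, 133.17807006835938), 9.485906600952148)
top [ 98.93333333 114.33333333 132.         159.         161.        ]
133.0 [ 331  232   43   37 1245] circ 479.4654541015625 -167.44729614257812 73.6599349975586 ell ((478.7012634277344, -172.5018768310547), (118.91551971435547, 140.92884826660156), 11.552724838256836)
```

```bash
python3 -m creep '[0,0,0,0,0,0.97,1,0,0,0,0,0,0.97,1,0,0,0,0,0,0.97,1,0,0,0,0,0,0.97,1,0,0,0,0,0,0.97,1,0,0,0,0,0,0.97,1,0,0,0,0,0,0.97,1,0,0,0,0,1,0,1,0,0,0,0,1,0,1,0,0,0,0,1,0,1,0,0,0,0,1,0,1]'
cat >> h.py <<'E'
from scipy.optimize import least_squares
def fk(k,q):
    a1,d1,L2,a3,L3,Lt,lat=k
    e=lambda ax,a:R.from_euler(ax,a)
    A=e('z',q[0]);B=A*e('y',q[1]);C=B*e('y',q[2]);D=C*e('z',q[3])*e('y',q[4]);E=D*e('z',q[5]+np.pi/2)
    w=A.apply([a1,lat,d1])+B.apply([0,0,L2])+C.apply([a3,0,L3])
    return w+D.apply([0,0,Lt]),E,w
E
python3 - <<'E'
from h import *
s=manip.sense();q3=s["joint_pos"];print(q3.round(3),s["eef_pos"].round(4),s["orientation"].round(3),s["clock"])
data=[([1.011,.1815,1.6075,0,1.354,-.206],[.199,.539,.2305],None),([-.043,-.181,1.636,0,1.686,-1.26],[.4468,.0989,.4],None),(q3,s["eef_pos"],s["orientation"])]
k0=np.array([0,.3,.35,0,.35,.25,.1165])
f=lambda k:np.r_[np.concatenate([(fk(k,q)[0]-p)*1000 for q,p,_ in data]),(k-k0)*[1,1,1,3,1,1,1]]
r=least_squares(f,k0);print(r.x.round(4),r.fun.round(2))
print("ori err",(fk(r.x,q3)[1].inv()*R.from_rotvec(s["orientation"])).magnitude())
for n,uv in(("top",[355,250.5]),("side",[251.2,316])): print(n,ray(n,[uv],.036))
E
```

```text
clock: 4.78
eef_pos: [0.4465, 0.0999, 0.3999]
orientation: [-1.61, -2.114, -0.467]
contact_force: [0.0, -0.5, -0.4]
width: 0.0858
grasp_force: 0.0
[-0.37  -0.078  1.639  0.471  1.901 -0.557] [0.4465 0.0999 0.3999] [-1.61  -2.114 -0.467] 4.775
[-4.000e-04  3.116e-01  4.191e-01  6.450e-02  5.137e-01  3.191e-01
  1.178e-01] [-0.16  0.08  0.01 -0.05 -0.24  0.02  0.07  0.03 -0.04 -0.    0.01  0.07
  0.19  0.16  0.07  0.  ]
ori err 7.991485278462365e-16
top [[ 0.47796702 -0.17920009  0.036     ]]
side [[ 0.47442191 -0.18268446  0.036     ]]
```

```bash
cat >> h.py <<'E'
K=np.array([-4.000e-04,3.116e-01,4.191e-01,6.450e-02,5.137e-01,3.191e-01,1.178e-01])
LO=np.array([-2.99,-.89,.3,-1.14,0,-3.12]);HI=np.array([2.99,2.07,2.58,4.28,2.63,3.12])
def ik(p,Rt,q0):
    f=lambda q:np.r_[(fk(K,q)[0]-p)*10,(fk(K,q)[1].inv()*Rt).as_rotvec()]
    r=least_squares(f,np.clip(q0,LO+.001,HI-.001),bounds=(LO,HI));return r.x,np.abs(r.fun).max()
def horiz(psi,up):  # tool z at heading psi (deg), tool x up(+1)/down(-1)
    c,s=np.cos(np.radians(psi)),np.sin(np.radians(psi));z=np.array([c,s,0]);x=np.array([0,0,up]);return R.from_matrix(np.c_[x,np.cross(z,x),z])
def down(eta): # tool down, tool y at heading eta
    c,s=np.cos(np.radians(eta)),np.sin(np.radians(eta));y=np.array([c,s,0]);z=np.array([0,0,-1.]);return R.from_matrix(np.c_[np.cross(y,z),y,z])
E
python3 - <<'E'
from h import *
g=np.array([.476,-.181,.081])
for psi in(0,15,25,35,45,55,65):
  for up in(1,-1):
    Rt=horiz(psi,up);best=None
    for q0 in([-.4,.5,2,2,1.5,-1.5],[-.4,.5,2,2,1.5,1.5],[-.9,.5,2,1.6,1.5,0],[-.9,0.5,2,3,1,-2.5],[-.9,0.5,2,3,1,2.5]):
        q,e=ik(g+.019*Rt.as_matrix()[:,2],Rt,q0)
        if best is None or e<best[1]: best=(q,e)
    print(psi,up,best[0].round(2),"err %.4f"%best[1],"wrist",fk(K,best[0])[2].round(3))
E
```

```text
0 1 [-1.29  0.84  2.35  1.86  1.58 -1.62] err 0.0000 wrist [ 0.176 -0.181  0.081]
0 -1 [-1.29  0.84  2.35  1.86  1.58  1.53] err 0.0000 wrist [ 0.176 -0.181  0.081]
15 1 [-1.33  0.82  2.22  1.55  1.57 -1.46] err 0.0000 wrist [ 0.186 -0.259  0.081]
15 -1 [-1.33  0.82  2.22  1.55  1.57  1.68] err 0.0000 wrist [ 0.186 -0.259  0.081]
25 1 [-1.31  0.82  2.11  1.4   1.61 -1.37] err 0.0000 wrist [ 0.204 -0.308  0.081]
25 -1 [-1.31  0.82  2.11  1.4   1.61  1.78] err 0.0000 wrist [ 0.204 -0.308  0.081]
35 1 [-1.28  0.84  1.99  1.27  1.66 -1.28] err 0.0000 wrist [ 0.23  -0.353  0.081]
35 -1 [-1.28  0.84  1.99  1.27  1.66  1.86] err 0.0000 wrist [ 0.23  -0.353  0.081]
45 1 [-1.23  0.88  1.87  1.16  1.74 -1.21] err 0.0000 wrist [ 0.264 -0.393  0.081]
45 -1 [-1.23  0.88  1.87  1.16  1.74  1.93] err 0.0000 wrist [ 0.264 -0.393  0.081]
55 1 [-1.18  0.92  1.75  1.06  1.82 -1.16] err 0.0000 wrist [ 0.304 -0.427  0.081]
55 -1 [-1.18  0.92  1.75  1.06  1.82  1.98] err 0.0000 wrist [ 0.304 -0.427  0.081]
65 1 [-1.12  0.96  1.62  0.96  1.91 -1.12] err 0.0000 wrist [ 0.349 -0.453  0.081]
65 -1 [-1.12  0.96  1.62  0.96  1.91  2.02] err 0.0000 wrist [ 0.349 -0.453  0.081]
```

```bash
python3 -m creep '[0,0,0,0,-1,0,1,0,0,0,0,-1,0,1,0,0,0,0,-1,0,1,0,0,0,0,-1,0,1,0.32,0.29,0.9,0,0,0,1,0.32,0.29,0.9,0,0,0,1,0.31,0.29,0.9,0,0,0,1,0,0,0.9,0,0,0,1,0,0,0.9,0,0,0,1,0,0,0.9,0,0,0,1,0,0,0.8,0,0,0,1,0,0,0,0,0,0,1]'
python3 - <<'E'
from h import *
s=manip.sense();T=R.from_rotvec(s["orientation"]).as_matrix();print(s["joint_pos"].round(3),s["eef_pos"].round(4),T.round(3).tolist())
# obstacles near the wrist place, and refined cup centre
for n in("side","top"):
    z=np.load(n+"0.npz");W=cloud(n,z["d"])
    m=(W[...,2]>.012)&(W[...,0]>.1)&(W[...,0]<.36)&(W[...,1]>-.6)&(W[...,1]<.05)
    k,l,st,c=cv2.connectedComponentsWithStats(m.astype(np.uint8))
    for i in range(1,k):
        if st[i,4]>25:
            P=W[l==i];print(n,st[i,4],"min",P.min(0).round(3),"max",P.max(0).round(3))
E
```

```text
clock: 6.28
eef_pos: [0.4677, 0.1459, 0.149]
orientation: [-1.901, -2.496, 0.006]
contact_force: [-0.2, 0.7, -0.1]
width: 0.0852
grasp_force: 0.0
[ 0.06   0.088  1.889 -0.     1.17  -0.209] [0.4677 0.1459 0.149 ] [[-0.266, 0.964, -0.006], [0.964, 0.266, -0.0], [0.001, -0.005, -1.0]]
side 376 min [ 0.1   -0.043  0.266] max [ 0.115 -0.005  0.363]
side 430 min [ 0.332 -0.172  0.012] max [0.359 0.009 0.03 ]
side 360 min [ 0.299 -0.377  0.012] max [ 0.36  -0.35   0.052]
top 318 min [ 0.294 -0.447  0.012] max [ 0.36  -0.349  0.057]
top 56 min [ 0.341 -0.6    0.013] max [ 0.359 -0.594  0.09 ]
top 224 min [ 0.338 -0.169  0.012] max [ 0.359 -0.007  0.033]
top 29 min [ 0.1   -0.011  0.012] max [0.113 0.022 0.02 ]
top 246 min [ 0.1   -0.048  0.269] max [0.119 0.005 0.37 ]
```

```bash
python3 -m creep '[0,0.06,0.7,0,0,0,1,0,0,0.7,0,0,0,1,0,0,0.7,0,0,0,1,0,0,0.4,0,0,0,1,0,0,0,0,0,0,1,0,0,0,0,0,0,0.3,0,0,0,0,0,0,0.3,0,0,0,0,0,0,0.3,0,0,0,0,0,0,0.3,0,0,0,0,0,0,0.3]' 45
python3 - <<'E'
from h import *
p,d=cams.camera("side");cv2.imwrite("pics/s1.png",cv2.resize(p[120:300,150:350,::-1],None,fx=3,fy=3));s=manip.sense();print(s["eef_pos"].round(4),s["width"],s["grasp_force"])
E
```

```text
clock: 7.52
eef_pos: [0.4724, 0.1467, 0.0526]
orientation: [1.903, 2.499, 0.0]
contact_force: [-4.0, -1.2, 6.8]
width: 0.0543
grasp_force: 45.9
[0.4725 0.1467 0.0526] 0.05422502661951734 45.90917150024325
```

View pics/s1.png

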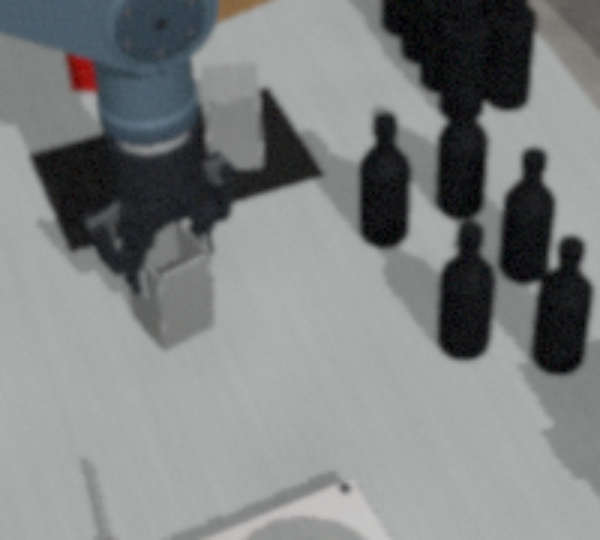

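The grasp is good: the cup rim shows between the fingers at about (180,245) in the crop, width 54 mm. Next I lift it and carry it over the plate.

```bash
python3 -m creep '[0,0,-0.85,0,0,0,0.3,0,0,-0.85,0,0,-0.6,0.3,0,0,-0.85,0,0,-0.6,0.3,-0.83,-0.37,0,0,0,0,0.3,-0.83,-0.37,0,0,0,0,0.3,-0.83,-0.37,0,0,0,0,0.3,-0.83,-0.37,0,0,0,0,0.3,-0.83,-0.37,0,0,0,0,0.3,-0.83,-0.37,0,0,0,0,0.3,-0.83,-0.37,0,0,0,0,0.3,-0.83,-0.37,0,0,0,0,0.3,-0.83,-0.37,0,0,0,0,0.3]'
python3 - <<'E'
from h import *
s=manip.sense();T=R.from_rotvec(s["orientation"]).as_matrix();print(s["joint_pos"].round(3),s["eef_pos"].round(4),T.round(3).tolist(),s["grasp_force"])
E
```

```text
clock: 9.07
eef_pos: [0.4777, -0.1816, 0.1538]
orientation: [1.687, 2.649, 0.0]
contact_force: [0.2, 0.5, -2.1]
width: 0.0546
grasp_force: 49.0
[-0.596  0.124  1.839  0.     1.178 -1.032] [ 0.4777 -0.1816  0.1538] [[-0.423, 0.906, 0.001], [0.906, 0.423, -0.0], [-0.001, 0.001, -1.0]] 49.01619373820722
```

```bash
python3 -m creep '[0,0,0.6,0,0,0,0.3,0,0,0.5,0,0,0,0.3,0,0,0.3,0,0,0,0.3,0,0,0.2,0,0,0,0.3,0,0,0,0,0,0,0.3,0,0,0,0,0,0,0.3]'
```

```text
clock: 9.82
eef_pos: [0.4782, -0.1805, 0.0899]
orientation: [1.687, 2.649, 0.0]
contact_force: [0.8, 0.5, -3.1]
width: 0.054
grasp_force: 47.1
```

```bash
python3 -m creep '[0,0,0.03,0,0,0,0.3,0,0,0,0,0,0,0.3,0,0,0,0,0,0,1,0,0,0,0,0,0,1,0,0,0,0,0,0,1,0,0,-0.5,0,0,0,1,0,0,-0.9,0,0,0,1,0,0,-0.9,0,0,0,1]'
cat >> h.py <<'E'
def sim(segs): # segs: list of (n,row6) from the measured pose; print joints
    s=manip.sense();p=s["eef_pos"].copy();T=R.from_rotvec(s["orientation"]);q=s["joint_pos"].copy()
    for n,r in segs:
        mx=0;er=0
        for _ in range(n):
            p=p+T.apply(np.array(r[:3])*.04);T=T*R.from_rotvec(np.radians(np.array(r[3:6])*8))
            q2,e=ik(p,T,q);mx=np.maximum(mx,np.abs(q2-q)*8);er=max(er,e);q=q2
        print(n,r,"p",p.round(3),"q",q.round(2),"vmax",np.max(mx).round(2),"err %.4f"%er,"wrist",fk(K,q)[2].round(2),"z",T.as_matrix()[:,2].round(2),"x",T.as_matrix()[:,0].round(2))
E
python3 - <<'E'
from h import *
print(manip.sense()["eef_pos"],manip.sense()["width"])
sim([(11,[-.02,.13,-.32,0,0,.99]),(1,[0,0,0,0,0,.36]),(11,[0,0,0,0,1,0]),(1,[0,0,0,0,.25,0])])
print()
sim([(11,[0,0,-.32,0,0,.99]),(1,[0,0,0,0,0,.36]),(11,[-.14,0,0,0,1,0]),(1,[0,0,0,0,.25,0])])
p,d=cams.camera("top");cv2.imwrite("pics/t1.png",p[...,::-1])
E
```

```text
clock: 10.82
eef_pos: [0.4775, -0.1803, 0.1809]
orientation: [-1.687, -2.649, 0.0]
contact_force: [0.5, -0.0, 0.2]
width: 0.0853
grasp_force: 0.0
[ 0.477464   -0.18028637  0.18091528] 0.08534668120190761
11 [-0.02, 0.13, -0.32, 0, 0, 0.99] p [ 0.526 -0.201  0.322] q [-0.58  0.1   1.52 -0.    1.53  0.51] vmax 1.17 err 0.0000 wrist [ 0.53 -0.2   0.64] z [-0.  0. -1.] x [ 0.88  0.47 -0.  ]
1 [0, 0, 0, 0, 0, 0.36] p [ 0.526 -0.201  0.322] q [-0.58  0.1   1.52 -0.    1.53  0.56] vmax 0.4 err 0.0000 wrist [ 0.53 -0.2   0.64] z [-0.  0. -1.] x [ 0.91  0.42 -0.  ]
11 [0, 0, 0, 0, 1, 0] p [ 0.526 -0.201  0.322] q [-1.25  0.14  2.17  1.47  1.63 -0.74] vmax 1.24 err 0.0000 wrist [ 0.24 -0.34  0.33] z [ 0.91  0.42 -0.04] x [0.03 0.01 1.  ]
1 [0, 0, 0, 0, 0.25, 0] p [ 0.526 -0.201  0.322] q [-1.25  0.17  2.17  1.49  1.65 -0.77] vmax 0.22 err 0.0000 wrist [ 0.24 -0.34  0.32] z [ 0.91  0.42 -0.  ] x [ 0. -0.  1.]

11 [0, 0, -0.32, 0, 0, 0.99] p [ 0.478 -0.18   0.322] q [-0.59 -0.03  1.65 -0.    1.52  0.49] vmax 1.11 err 0.0000 wrist [ 0.48 -0.18  0.64] z [-0.  0. -1.] x [ 0.88  0.47 -0.  ]
1 [0, 0, 0, 0, 0, 0.36] p [ 0.478 -0.18   0.322] q [-0.59 -0.03  1.65 -0.    1.52  0.54] vmax 0.4 err 0.0000 wrist [ 0.48 -0.18  0.64] z [-0.  0. -1.] x [ 0.91  0.42 -0.  ]
11 [-0.14, 0, 0, 0, 1, 0] p [ 0.439 -0.198  0.286] q [-1.48  0.14  2.29  1.29  1.77 -0.89] vmax 1.2 err 0.0000 wrist [ 0.15 -0.33  0.3 ] z [ 0.91  0.42 -0.04] x [0.03 0.01 1.  ]
1 [0, 0, 0, 0, 0.25, 0] p [ 0.439 -0.198  0.286] q [-1.48  0.17  2.29  1.3   1.78 -0.91] vmax 0.27 err 0.0000 wrist [ 0.15 -0.33  0.29] z [ 0.91  0.42 -0.  ] x [ 0. -0.  1.]
```

```bash
python3 -m creep '[0,0,-0.32,0,0,0.99,1,0,0,-0.32,0,0,0.99,1,0,0,-0.32,0,0,0.99,1,0,0,-0.32,0,0,0.99,1,0,0,-0.32,0,0,0.99,1,0,0,-0.32,0,0,0.99,1,0,0,-0.32,0,0,0.99,1,0,0,-0.32,0,0,0.99,1,0,0,-0.32,0,0,0.99,1,0,0,-0.32,0,0,0.99,1,0,0,-0.32,0,0,0.99,1,0,0,0,0,0,0.36,1]'
python3 -m creep '[-0.14,0,0,0,1,0,1,-0.14,0,0,0,1,0,1,-0.14,0,0,0,1,0,1,-0.14,0,0,0,1,0,1,-0.14,0,0,0,1,0,1,-0.14,0,0,0,1,0,1,-0.14,0,0,0,1,0,1,-0.14,0,0,0,1,0,1,-0.14,0,0,0,1,0,1,-0.14,0,0,0,1,0,1,-0.14,0,0,0,1,0,1,0,0,0,0,0.25,0,1]'
python3 - <<'E'
from h import *
s=manip.sense();T=R.from_rotvec(s["orientation"]).as_matrix();print(s["joint_pos"].round(3),s["eef_pos"].round(4),T.round(3).tolist())
for n in("side","top"):
    p,d=cams.camera(n);W=cloud(n,d);print(n,[(r["box"],r["score"]) for r in spotter.spot_in(n,"cup")][:3])
    m=(W[...,2]>.11)&(W[...,2]<.135)&(np.hypot(W[...,0]-.478,W[...,1]+.18)<.055)
    if m.sum()>5: print(n,m.sum(),W[m].mean(0).round(4),rect(W[m]))
    m=(W[...,2]>.04)&(W[...,2]<.1)&(np.hypot(W[...,0]-.478,W[...,1]+.18)<.055)
    if m.sum()>5: print(n,m.sum(),W[m].mean(0).round(4),rect(W[m]))
    if n=="side": cv2.imwrite("pics/s2.png",cv2.resize(p[180:420,150:350,::-1],None,fx=2.5,fy=2.5))
E
```

```text
clock: 12.38
eef_pos: [0.4782, -0.1807, 0.3221]
orientation: [3.066, 0.676, 0.002]
contact_force: [0.7, 0.2, -0.0]
width: 0.0856
grasp_force: 0.0
clock: 13.88
eef_pos: [0.4387, -0.1984, 0.2836]
orientation: [-1.977, -0.432, -1.979]
contact_force: [0.3, -0.3, 0.5]
width: 0.0853
grasp_force: 0.0
[-1.477  0.221  2.257  1.299  1.78  -0.93 ] [ 0.4387 -0.1984  0.2836] [[0.0, 0.422, 0.907], [-0.006, -0.907, 0.422], [1.0, -0.006, 0.002]]
side [([251.6, 304.8, 36.3, 54.5], 0.56)]
side 345 [ 0.4759 -0.1837  0.1199] (array([ 474.4, -182.5]), array([55.9, 56.9]), 24.7)
side 741 [ 0.4736 -0.1876  0.0722] (array([ 476.2, -188.6]), array([79.9, 82.4]), 57.0)
top [([358.2, 253.7, 25.4, 26.4], 0.95), ([415.0, 231.2, 23.7, 12.3], 0.7)]
top 107 [ 0.4775 -0.1821  0.1238] (array([ 478.4, -182. ]), array([54.6, 55.2]), 25.0)
top 278 [ 0.4793 -0.1793  0.0549] (array([ 477.2, -179.3]), array([106.4, 100.6]), 43.9)
```

View pics/s2.png

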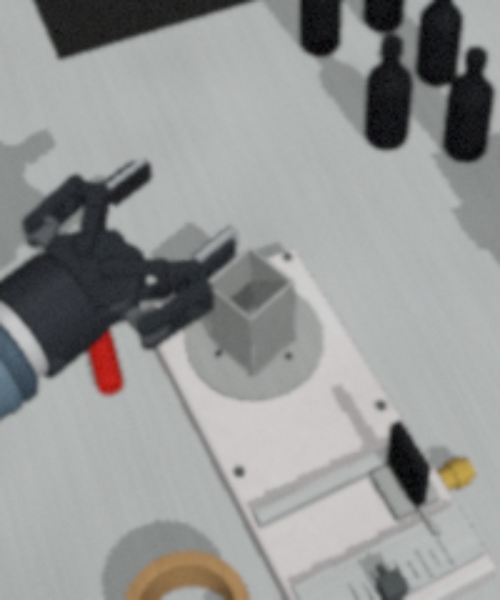

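The side view shows the cup upright and central on the plate (crop ≈(252,310)), with the gripper horizontal beside it and clear. I simulate the descent, then go.

```bash
python3 - <<'E'
from h import *
sim([(1,[0,0,-.6,0,0,0]),(6,[-.84,0,0,0,0,0]),(4,[0,0,.52,0,0,0])])
E
python3 -m creep '[0,0,-0.6,0,0,0,1,-0.84,0,0,0,0,0,1,-0.84,0,0,0,0,0,1,-0.84,0,0,0,0,0,1,-0.84,0,0,0,0,0,1,-0.84,0,0,0,0,0,1,-0.84,0,0,0,0,0,1,0,0,0,0,0,0,1]'
python3 - <<'E'
from h import *
s=manip.sense();T=R.from_rotvec(s["orientation"]).as_matrix();print(s["joint_pos"].round(3),T.round(3).tolist())
d=s["eef_pos"]-[.477,-.182,.081];print((T.T@d/.04).round(3))
E
```

```text
1 [0, 0, -0.6, 0, 0, 0] p [ 0.417 -0.209  0.286] q [-1.54  0.17  2.28  1.25  1.82 -0.93] vmax 0.52 err 0.0000 wrist [ 0.13 -0.34  0.29] z [ 0.91  0.42 -0.  ] x [0. 0. 1.]
6 [-0.84, 0, 0, 0, 0, 0] p [ 0.417 -0.209  0.084] q [-1.54  0.81  2.12  1.17  1.65 -1.38] vmax 0.87 err 0.0000 wrist [ 0.13 -0.34  0.08] z [ 0.91  0.42 -0.  ] x [0. 0. 1.]
4 [0, 0, 0.52, 0, 0, 0] p [ 0.493 -0.174  0.084] q [-1.31  0.81  2.11  1.4   1.61 -1.36] vmax 0.47 err 0.0000 wrist [ 0.2  -0.31  0.08] z [ 0.91  0.42 -0.  ] x [0. 0. 1.]
clock: 15.08
eef_pos: [0.4174, -0.2089, 0.083]
orientation: [-1.98, -0.44, -1.978]
contact_force: [0.3, -0.1, 1.4]
width: 0.0854
grasp_force: 0.0
[-1.54   0.844  2.094  1.172  1.65  -1.383] [[0.001, 0.424, 0.906], [0.0, -0.906, 0.424], [1.0, -0.0, -0.001]]
[ 0.049 -0.021 -1.635]
```

```bash
python3 -m creep '[-0.05,0.02,0.5,0,0,0,1,0,0,0.5,0,0,0,1,0,0,0.5,0,0,0,1,0,0,0.4,0,0,0,1,0,0,0.2,0,0,0,1,0,0,0,0,0,0,0.3,0,0,0,0,0,0,0.3,0,0,0,0,0,0,0.3,0,0,0,0,0,0,0.3,0,0,0,0,0,0,0.3]' 60
```

```text
clock: 16.32
eef_pos: [0.4936, -0.1744, 0.0821]
orientation: [-1.978, -0.438, -1.982]
contact_force: [0.6, 0.3, 6.1]
width: 0.0537
grasp_force: 66.6
```

```bash
python3 -m creep '[0.1,0,0,0,0,0,0.3,0.3,0,0,0,0,0,0.3,0.7,0,0,0,0,0,0.3,0.8,0,0,0,0,0,0.3,0.8,0,0,0,0,0,0.3,0.8,0,0,0,0,0,0.3,0,0,0,0,0,0,0.3]'
```

```text
clock: 17.2
eef_pos: [0.4937, -0.1739, 0.223]
orientation: [-1.982, -0.444, -1.981]
contact_force: [0.8, -0.2, -2.8]
width: 0.0534
grasp_force: 66.7
```

```bash
python3 -m creep '[0,0,0,0,0,1,0.3,0,0,0,0,0,1,0.3,0,0,0,0,0,1,0.3,0,0,0,0,0,1,0.3,0,0,0,0,0,1,0.3,0,0,0,0,0,1,0.3,0,0,0,0,0,1,0.3,0,0,0,0,0,1,0.3,0,0,0,0,0,1,0.3,0,0,0,0,0,1,0.3,0,0,0,0,0,1,0.3,0,0,0,0,0,1,0.3]'
python3 -m creep '[0,0,0,0,0,1,0.3,0,0,0,0,0,1,0.3,0,0,0,0,0,1,0.3,0,0,0,0,0,1,0.3,0,0,0,0,0,1,0.3,0,0,0,0,0,1,0.3,0,0,0,0,0,1,0.3,0,0,0,0,0,1,0.3,0,0,0,0,0,1,0.3,0,0,0,0,0,1,0.3,0,0,0,0,0,0.5,0.3,0,0,0,0,0,0,0.3]'
python3 - <<'E'
from h import *
s=manip.sense();T=R.from_rotvec(s["orientation"]).as_matrix();print(s["joint_pos"].round(3),s["eef_pos"].round(4),T.round(3).tolist())
p,d=cams.camera("side");cv2.imwrite("pics/s3.png",cv2.resize(p[180:420,150:350,::-1],None,fx=2.5,fy=2.5))
E
```

```text
clock: 18.7
eef_pos: [0.4935, -0.1734, 0.2202]
orientation: [-1.323, 0.95, -0.797]
contact_force: [0.5, 0.5, -2.9]
width: 0.0533
grasp_force: 66.7
clock: 20.2
eef_pos: [0.4935, -0.1735, 0.2205]
orientation: [-0.342, 1.544, 0.343]
contact_force: [0.2, 0.4, -2.2]
width: 0.0536
grasp_force: 66.7
[-1.309  0.421  2.221  1.417  1.654  2.065] [ 0.4935 -0.1735  0.2205] [[-0.001, -0.423, 0.906], [0.001, 0.906, 0.423], [-1.0, 0.001, -0.001]]
```

View pics/s3.png

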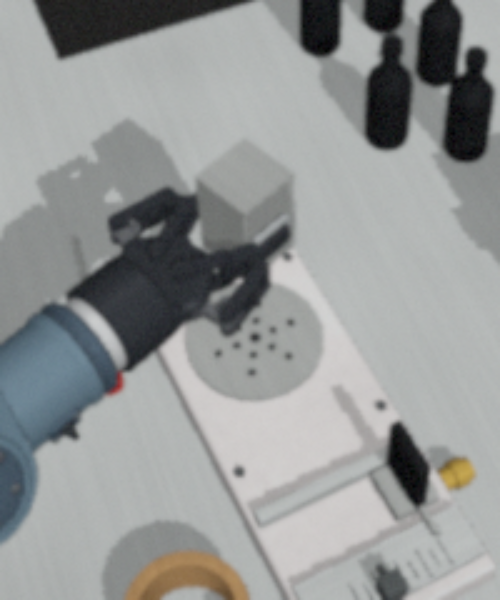

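The cup is now mouth down in the gripper (crop ≈(245,195)), and the plate below is clear at ≈(253,340).

```bash
python3 -m creep '[0.8,0,0,0,0,0,0.3,0.8,0,0,0,0,0,0.3,0.8,0,0,0,0,0,0.3,0.6,0,0,0,0,0,0.3,0.25,0,0,0,0,0,0.3,0.15,0,0,0,0,0,0.3,0,0,0,0,0,0,0.3,0,0,0,0,0,0,0.3]'
```

```text
clock: 21.25
eef_pos: [0.4938, -0.174, 0.086]
orientation: [-0.343, 1.543, 0.341]
contact_force: [-0.0, -0.7, -2.2]
width: 0.053
grasp_force: 66.8
```

```bash
python3 -m creep '[0.06,0,0,0,0,0,0.3,0.04,0,0,0,0,0,0.3,0,0,0,0,0,0,0.3]'; python3 -m creep '[0.03,0,0,0,0,0,0.3,0,0,0,0,0,0,0.3]'; python3 -m creep '[0.03,0,0,0,0,0,0.3,0,0,0,0,0,0,0.3]'
```

```text
clock: 21.62
eef_pos: [0.4937, -0.1738, 0.0814]
orientation: [-0.342, 1.544, 0.342]
contact_force: [0.1, 1.0, -1.9]
width: 0.0533
grasp_force: 66.8
clock: 21.88
eef_pos: [0.4937, -0.1738, 0.0802]
orientation: [-0.342, 1.544, 0.342]
contact_force: [0.1, -0.4, -2.8]
width: 0.0534
grasp_force: 66.8
clock: 22.12
eef_pos: [0.4936, -0.1738, 0.0801]
orientation: [-0.342, 1.541, 0.343]
contact_force: [-1.4, -0.3, 5.4]
width: 0.0535
grasp_force: 67.0
```

```bash
python3 -m creep '[0,0,0,0,0,0,1,0,0,0,0,0,0,1,0,0,0,0,0,0,1,0,0,0,0,0,0,1,0,0,-0.4,0,0,0,1,0,0,-0.6,0,0,0,1,0,0,-0.7,0,0,0,1,0,0,-0.4,0,0,0,1,0,0,0,0,0,0,1]'
python3 - <<'E'
from h import *
s=manip.sense();T=R.from_rotvec(s["orientation"]).as_matrix();print(s["joint_pos"].round(3))
for n in("side","top"):
    p,d=cams.camera(n);W=cloud(n,d)
    m=(W[...,2]>.11)&(W[...,2]<.14)&(np.hypot(W[...,0]-.478,W[...,1]+.18)<.055)
    print(n,m.sum(),np.nanmedian(W[m],0).round(4),rect(W[m]))
    m=(W[...,2]>.10)&(W[...,2]<.125)&(np.hypot(W[...,0]-.542,W[...,1]+.363)<.045);print("handle",m.sum(),np.nanmedian(W[m],0).round(4),rect(W[m]))
sim([(5,[-.9,0,0,0,0,0]),(11,[0,0,0,0,1,0]),(1,[0,0,0,0,.25,0]),(9,[0,0,0,0,0,-.98])])
print();sim([(5,[-.9,0,0,0,0,0]),(11,[0,0,0,0,1,0]),(1,[0,0,0,0,.25,0]),(14,[0,0,0,0,0,.975])])
E
```

```text
clock: 23.25
eef_pos: [0.4172, -0.2106, 0.079]
orientation: [-0.341, 1.544, 0.34]
contact_force: [0.2, -0.1, -0.2]
width: 0.0853
grasp_force: 0.0
[-1.542  0.857  2.087  1.173  1.648  1.752]
side 688 [ 0.4745 -0.1864  0.1248] (array([ 475.1, -182.1]), array([57.5, 56.8]), 25.1)
handle 178 [ 0.5378 -0.3668  0.1111] (array([ 538.8, -364.7]), array([12.5, 49.6]), 5.9)
top 318 [ 0.4795 -0.1806  0.127 ] (array([ 478.9, -181.7]), array([54.7, 54.3]), 25.1)
handle 64 [ 0.543  -0.3604  0.1124] (array([ 543.2, -362.4]), array([11.7, 50.2]), 6.2)
5 [-0.9, 0, 0, 0, 0, 0] p [ 0.418 -0.209  0.259] q [-1.54  0.26  2.27  1.23  1.8   2.14] vmax 1.12 err 0.0000 wrist [ 0.13 -0.34  0.26] z [0.91 0.42 0.  ] x [-0.  0. -1.]
11 [0, 0, 0, 0, 1, 0] p [ 0.418 -0.209  0.259] q [-0.9  -0.19  1.94  0.24  1.37  3.12] vmax 1.11 err 0.2104 wrist [ 0.35 -0.25  0.57] z [ 0.03  0.01 -1.  ] x [-0.91 -0.42 -0.03]
1 [0, 0, 0, 0, 0.25, 0] p [ 0.418 -0.209  0.259] q [-0.89 -0.18  1.93  0.22  1.38  3.12] vmax 0.16 err 0.2285 wrist [ 0.36 -0.25  0.57] z [-0.  0. -1.] x [-0.91 -0.42 -0.  ]
9 [0, 0, 0, 0, 0, -0.98] p [ 0.418 -0.209  0.259] q [-0.72 -0.1   1.84  0.    1.4   2.33] vmax 1.09 err 0.1606 wrist [ 0.42 -0.21  0.58] z [-0.  0. -1.] x [ 0.1 -1.  -0. ]

5 [-0.9, 0, 0, 0, 0, 0] p [ 0.418 -0.209  0.259] q [-1.54  0.26  2.27  1.23  1.8   2.14] vmax 1.12 err 0.0000 wrist [ 0.13 -0.34  0.26] z [0.91 0.42 0.  ] x [-0.  0. -1.]
11 [0, 0, 0, 0, 1, 0] p [ 0.418 -0.209  0.259] q [-0.9  -0.19  1.94  0.24  1.37  3.12] vmax 1.11 err 0.2104 wrist [ 0.35 -0.25  0.57] z [ 0.03  0.01 -1.  ] x [-0.91 -0.42 -0.03]
1 [0, 0, 0, 0, 0.25, 0] p [ 0.418 -0.209  0.259] q [-0.89 -0.18  1.93  0.22  1.38  3.12] vmax 0.16 err 0.2285 wrist [ 0.36 -0.25  0.57] z [-0.  0. -1.] x [-0.91 -0.42 -0.  ]
14 [0, 0, 0, 0, 0, 0.975] p [ 0.418 -0.209  0.259] q [-1.53 -0.4   2.58  1.29  1.28  3.12] vmax 0.79 err 1.0018 wrist [ 0.13 -0.22  0.35] z [-0.  0. -1.] x [-0.1   0.99  0.  ]
```

Run:
```python
from h import *
s=manip.sense();T=R.from_rotvec(s["orientation"])
for eta in(5.8,185.8):
    rv=np.degrees((T.inv()*down(eta)).as_rotvec())/8;n=int(np.ceil(np.abs(rv).max()/.97));print(eta,rv.round(3),n,(rv/n).round(3))
    sim([(5,[-.9,0,0,0,0,0]),(n,[0,0,0,*(rv/n)])])
    print("via rolls");rv2=np.degrees((T.inv()*horiz(25,1)).as_rotvec())/8
sim([(5,[-.9,0,0,0,0,0]),(11,[0,0,0,0,0,-1]),(11,[0,0,0,1,0,0])])
```

```text
5.8 [10.396  7.388 10.394] 11 [0.945 0.672 0.945]
5 [-0.9, 0, 0, 0, 0, 0] p [ 0.418 -0.209  0.259] q [-1.54  0.26  2.27  1.23  1.8   2.14] vmax 1.12 err 0.0000 wrist [ 0.13 -0.34  0.26] z [0.91 0.42 0.  ] x [-0.  0. -1.]
11 [0, 0, 0, np.float64(0.9451064327383857), np.float64(0.6716724087592532), np.float64(0.9449286508603056)] p [ 0.418 -0.209  0.259] q [-1.53 -0.4   2.58  1.29  1.28  3.12] vmax 2.5 err 1.0016 wrist [ 0.13 -0.22  0.35] z [-0.  0. -1.] x [-0.1   0.99  0.  ]
via rolls
185.8 [-6.868  9.664 -6.87 ] 10 [-0.687  0.966 -0.687]
5 [-0.9, 0, 0, 0, 0, 0] p [ 0.418 -0.209  0.259] q [-1.54  0.26  2.27  1.23  1.8   2.14] vmax 1.12 err 0.0000 wrist [ 0.13 -0.34  0.26] z [0.91 0.42 0.  ] x [-0.  0. -1.]
10 [0, 0, 0, np.float64(-0.6868208180664921), np.float64(0.9664216734648466), np.float64(-0.686962829513985)] p [ 0.418 -0.209  0.259] q [-0.72 -0.1   1.84  0.    1.4   2.32] vmax 1.29 err 0.0000 wrist [ 0.42 -0.21  0.58] z [ 0.  0. -1.] x [ 0.1  -0.99 -0.  ]
via rolls
5 [-0.9, 0, 0, 0, 0, 0] p [ 0.418 -0.209  0.259] q [-1.54  0.26  2.27  1.23  1.8   2.14] vmax 1.12 err 0.0000 wrist [ 0.13 -0.34  0.26] z [0.91 0.42 0.  ] x [-0.  0. -1.]
11 [0, 0, 0, 0, 0, -1] p [ 0.418 -0.209  0.259] q [-1.54  0.26  2.27  1.23  1.8   0.61] vmax 1.12 err 0.0000 wrist [ 0.13 -0.34  0.26] z [0.91 0.42 0.  ] x [ 0.42 -0.91 -0.04]
11 [0, 0, 0, 1, 0, 0] p [ 0.418 -0.209  0.259] q [-1.05  1.12  1.95  2.    2.63  0.36] vmax 1.11 err 0.4391 wrist [ 0.28 -0.25 -0.02] z [ 0.05 -0.02  1.  ] x [ 0.42 -0.91 -0.04]
```

```bash
python3 -m creep '[-0.9,0,0,0,0,0,1,-0.9,0,0,0,0,0,1,-0.9,0,0,0,0,0,1,-0.9,0,0,0,0,0,1,-0.9,0,0,0,0,0,1,0,0,0,-0.624,0.879,-0.625,1,0,0,0,-0.624,0.879,-0.625,1,0,0,0,-0.624,0.879,-0.625,1,0,0,0,-0.624,0.879,-0.625,1,0,0,0,-0.624,0.879,-0.625,1,0,0,0,-0.624,0.879,-0.625,1]'
python3 -m creep '[0,0,0,-0.624,0.879,-0.625,1,0,0,0,-0.624,0.879,-0.625,1,0,0,0,-0.624,0.879,-0.625,1,0,0,0,-0.624,0.879,-0.625,1,0,0,0,-0.624,0.879,-0.625,1,0,0,0,0,0,0,1]'
python3 - <<'E'
from h import *
s=manip.sense();T=R.from_rotvec(s["orientation"]);print(s["joint_pos"].round(3),T.as_matrix().round(3).tolist())
print("turn left",(np.degrees((T.inv()*down(185.8)).as_rotvec())/8).round(3))
print("to handle z.2",(down(185.8).as_matrix().T@(np.array([.5415,-.3635,.20])-s["eef_pos"])/.04).round(3))
# pointer/handle/blade in the initial clouds, in rinser axes (home)
a=np.radians(5.9);X=np.array([np.cos(a),np.sin(a)]);Y=np.array([-np.sin(a),np.cos(a)])
for n in("side","top"):
    z=np.load(n+"0.npz");W=cloud(n,z["d"]);p=z["p"]
    m=(W[...,2]>.10)&(np.hypot(W[...,0]-.542,W[...,1]+.363)<.045);h=W[m].mean(0)[:2]
    rel=(W[...,:2]-h);u=rel@X;v=rel@Y
    print(n,"handle",h.round(4), "pointer>56mm:")
    m=(W[...,2]>.056)&(W[...,2]<.075)&(v<-.03)&(v>-.11)&(np.abs(u)<.1)
    o=np.argsort(-v[m]);A=np.c_[u[m],v[m],W[m][:,2],p[m].mean(1)/1000]*1000;print(A[o].round(0).astype(int).tolist()[:60])
E
```

```text
clock: 24.72
eef_pos: [0.418, -0.2083, 0.2592]
orientation: [-1.38, 1.975, 0.202]
contact_force: [-0.3, 0.4, 0.2]
width: 0.0854
grasp_force: 0.0
clock: 25.48
eef_pos: [0.4187, -0.206, 0.2588]
orientation: [-2.338, 2.098, -0.001]
contact_force: [-0.1, 0.0, -0.2]
width: 0.0853
grasp_force: 0.0
[-0.713 -0.094  1.836  0.     1.399  2.321] [[0.108, -0.994, 0.0], [-0.994, -0.108, -0.0], [0.0, -0.0, -1.0]]
turn left [-0.003 -0.     0.049]
to handle z.2 [ 4.227 -2.656  1.47 ]
side handle [ 0.5381 -0.3666] pointer>56mm:
[[-52, -56, 56, 80], [-56, -61, 63, 60], [-52, -62, 64, 99], [-48, -62, 65, 126], [-45, -62, 63, 103], [-50, -63, 64, 101], [-63, -63, 60, 89], [-59, -63, 65, 66], [-55, -63, 65, 68], [-52, -63, 62, 78], [-61, -63, 63, 78], [-48, -63, 63, 91], [-57, -64, 65, 68], [-44, -64, 66, 121], [-49, -64, 61, 74], [-60, -64, 64, 73], [-62, -65, 63, 64], [-56, -65, 65, 69], [-47, -65, 65, 80], [-51, -65, 65, 80], [-52, -66, 62, 75], [-54, -66, 65, 74], [-62, -66, 60, 59], [-43, -66, 62, 137], [-47, -66, 63, 72], [-56, -66, 63, 70], [-61, -66, 64, 71], [-45, -66, 61, 85], [-46, -66, 67, 10
[... 952 characters left out ...]
1, -68, 65, 34], [-58, -68, 66, 42], [-48, -70, 65, 49], [-52, -70, 64, 48], [-65, -71, 66, 62], [-55, -71, 60, 41], [-62, -72, 65, 50], [-55, -72, 68, 50], [-52, -72, 67, 47], [-59, -73, 63, 46], [-49, -73, 65, 47], [-65, -74, 68, 73], [-65, -75, 72, 85], [-59, -76, 64, 45], [-62, -76, 62, 50], [-56, -76, 64, 46], [-52, -77, 63, 48], [-49, -77, 64, 47], [-59, -78, 68, 49], [-46, -79, 61, 74], [-56, -79, 66, 50], [-63, -79, 62, 52], [-46, -80, 67, 59], [-50, -80, 64, 50], [-53, -81, 61, 49], [-66, -82, 61, 90], [-53, -83, 64, 69], [-56, -84, 62, 70], [-60, -84, 60, 68], [-47, -84, 64, 103], [-50, -84, 63, 83], [-63, -85, 56, 58], [-63, -85, 63, 108], [-60, -87, 60, 113], [-57, -87, 61, 114]]
```

```bash
python3 -m creep '[0.7,-0.445,0.245,0,0,0,1,0.7,-0.445,0.245,0,0,0,1,0.7,-0.445,0.245,0,0,0,1,0.7,-0.445,0.245,0,0,0,1,0.7,-0.445,0.245,0,0,0.05,1,0.7,-0.45,0.245,0,0,0,1,0,0,0,0,0,0,1,0,0,0,0,0,0,1]'
python3 - <<'E'
from h import *
s=manip.sense();T=R.from_rotvec(s["orientation"]);print(s["joint_pos"].round(3))
print("turn left",(np.degrees((T.inv()*down(185.8)).as_rotvec())/8).round(3))
print("to grasp",(T.as_matrix().T@(np.array([.5425,-.363,.075])-s["eef_pos"])/.04).round(3))
E
```

```text
clock: 26.48
eef_pos: [0.5401, -0.3653, 0.1997]
orientation: [-2.322, 2.115, 0.002]
contact_force: [0.0, -0.3, 1.4]
width: 0.0855
grasp_force: 0.0
[-7.770e-01  3.760e-01  1.429e+00  1.000e-03  1.338e+00  2.271e+00]
turn left [ 0.001  0.011 -0.055]
to grasp [-0.046 -0.066  3.119]
```

```bash
python3 -m creep '[-0.05,-0.07,0.8,0,0,-0.05,1,0,0,0.8,0,0,0,1,0,0,0.8,0,0,0,1,0,0,0.5,0,0,0,1,0,0,0.22,0,0,0,1,0,0,0,0,0,0,0,0,0,0,0,0,0,0,0,0,0,0,0,0,0,0,0,0,0,0,0,0,0,0,0,0,0,0,0,0,0,0,0,0,0]' 60
python3 - <<'E'
from h import *
s=manip.sense();print(s["joint_pos"].round(3))
for n in("side","top"):
    p,d=cams.camera(n);W=cloud(n,d)
    m=(W[...,2]>.105)&(W[...,2]<.125)&(np.hypot(W[...,0]-.478,W[...,1]+.18)<.055);print(n,"cup",m.sum(),rect(W[m]) if m.sum()>3 else "")
    cv2.imwrite(f"pics/{n}4.png",cv2.resize(p[330:420,260:380,::-1] if n=="side" else p[190:270,340:460,::-1],None,fx=5,fy=5,interpolation=2))
E
```

```text
[-7.770e-01  3.760e-01  1.429e+00  1.000e-03  1.338e+00  2.271e+00]
side cup 434 (array([ 475.9, -182.3]), array([57.8, 57.2]), 25.5)
top cup 84 (array([ 479.1, -181.7]), array([54.7, 55. ]), 24.2)invalid input at $: expected a multiple of 7 numbers
```

View pics/side4.png

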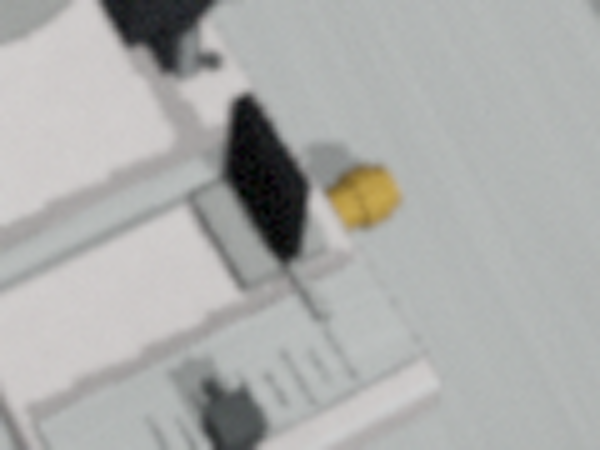

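The move was refused because of a miscounted row, so nothing moved. The view shows the blade from (290,262) to (325,318) beside the handle, and the pointer finger at (208,385) still some way along the scale. I retype the rows.

```bash
python3 -m creep '[-0.05,-0.07,0.8,0,0,-0.05,1, 0,0,0.8,0,0,0,1, 0,0,0.8,0,0,0,1, 0,0,0.5,0,0,0,1, 0,0,0.22,0,0,0,1, 0,0,0,0,0,0,0, 0,0,0,0,0,0,0, 0,0,0,0,0,0,0, 0,0,0,0,0,0,0, 0,0,0,0,0,0,0, 0,0,0,0,0,0,0, 0,0,0,0,0,0,0]' 60
python3 - <<'E'
from h import *
s=manip.sense();T=R.from_rotvec(s["orientation"]);print(s["joint_pos"].round(3),s["wrist_torque"].round(2),T.as_matrix().round(3).tolist())
E
```

```text
clock: 28.08
eef_pos: [0.5403, -0.3644, 0.0767]
orientation: [2.327, -2.104, -0.006]
contact_force: [-17.6, 0.9, 11.7]
width: 0.0114
grasp_force: 59.3
[-0.773  0.514  1.504 -0.005  1.128  2.27 ] [ 0.07  2.18 -0.21] [[0.101, -0.995, -0.006], [-0.995, -0.101, -0.001], [0.0, 0.006, -1.0]]
```

```bash
python3 -m creep '[0,0.1,0,0,0,0,0, 0,0.17,0,0,0,0,0, 0,0.2,0,0,0,0,0, 0,0.2,0,0,0,0,0, 0,0.2,0,0,0,0,0, 0,0.2,0,0,0,0,0, 0,0.18,0,0,0,0,0, 0,0.12,0,0,0,0,0, 0,0.05,0,0,0,0,0, 0,0,0,0,0,0,0]'
python3 - <<'E'
from h import *
s=manip.sense();T=R.from_rotvec(s["orientation"]);X=np.array([np.cos(np.radians(5.8)),np.sin(np.radians(5.8))])
print("pulled",((s["eef_pos"][:2]-[.5403,-.3644])@X).round(4),s["contact_force"].round(1))
for n in("side","top"):
    p,d=cams.camera(n);cv2.imwrite(f"pics/{n}5.png",p[...,::-1]);np.savez(n+"5.npz",p=p,d=d);W=cloud(n,d)
a=cv2.imread("pics/side5.png")[340:420,240:340];b=cv2.imread("pics/top5.png")[200:280,390:490]
cv2.imwrite("pics/both5.png",cv2.resize(np.vstack([a,b])[:,:],None,fx=3.7,fy=3.7,interpolation=2))
E
```

```text
clock: 29.32
eef_pos: [0.4887, -0.3696, 0.0767]
orientation: [-2.331, 2.105, -0.007]
contact_force: [9.4, 1.8, 3.1]
width: 0.0111
grasp_force: 58.8
pulled -0.0519 [9.4 1.8 3.1]
```

View pics/both5.png

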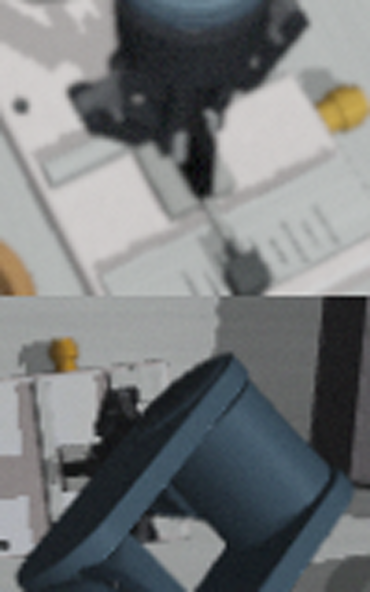

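Side half of the picture: the blade runs from (205,195) towards the pointer finger at (225,238), a couple of mm short of it, which agrees with 52 mm pulled against the ~55 mm measured. I add 3 mm and check.

```bash
python3 -m creep '[0,0.075,0,0,0,0,0, 0,0,0,0,0,0,0, 0,0,0,0,0,0,0]'
python3 - <<'E'
from h import *
s=manip.sense();X=np.array([np.cos(np.radians(5.8)),np.sin(np.radians(5.8))]);Y=np.array([-X[1],X[0]])
print("pulled",((s["eef_pos"][:2]-[.5403,-.3644])@X).round(4))
p,d=cams.camera("side")
im=cv2.resize(p[370:420,270:340,::-1],None,fx=10,fy=10,interpolation=cv2.INTER_CUBIC)
# dashed line along rinser -y through the handle centre at z=.058 (side-camera bias from the cup: about -3 mm in x)
c=s["eef_pos"][:2]+np.array([-.003,-.0015])
for k,du in((0,0),(1,-.01),(2,.01)):
    L=np.array([[*(c+du*X-v*Y),.058] for v in(.03,.12)]);uv=((proj("side",L)-[270,370]+.5)*10).astype(int)
    cv2.line(im,tuple(map(int,uv[0])),tuple(map(int,uv[1])),[(0,0,255),(0,255,0),(255,0,0)][k],1)
cv2.imwrite("pics/s6.png",im)
E
```

```text
clock: 29.8
eef_pos: [0.4859, -0.3698, 0.0767]
orientation: [-2.331, 2.105, -0.007]
contact_force: [7.4, 2.2, 3.6]
width: 0.0114
grasp_force: 58.9
pulled -0.0547
```

View pics/s6.png

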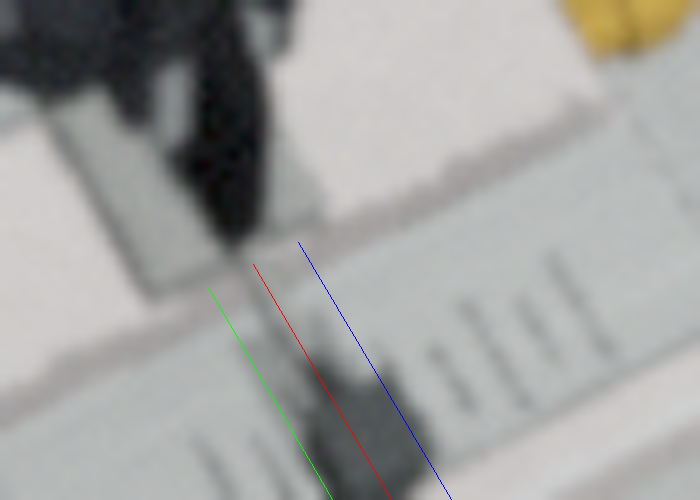

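Run:
```python
from h import *
a=np.radians(5.9);X=np.array([np.cos(a),np.sin(a)]);Y=np.array([-np.sin(a),np.cos(a)])
for n in("side","top"):
  for tag in("0","5"):
    z=np.load(n+tag+".npz");W=cloud(n,z["d"]);g=z["p"].mean(2)
    o=np.array([.5415,-.3635]);u=(W[...,:2]-o)@X;v=(W[...,:2]-o)@Y
    if tag=="0":
        for zl in(.104,.108,.111):
            m=(W[...,2]>zl)&(np.abs(u)<.03)&(np.abs(v)<.035);P=u[m]*1000;print(n,"handle",zl,m.sum(),"range",np.percentile(P,[3,97]).round(1),"mean",P.mean().round(1))
    for zl in(.058,.061,.063):
        m=(W[...,2]>zl)&(W[...,2]<.075)&(u<-.03)&(u>-.085)&(v<-.064)&(v>-.095)&(g<(95 if n=="side" else 65))
        if m.sum()>4: P=u[m]*1000;print(n,tag,"pointer",zl,m.sum(),np.percentile(P,[3,97]).round(1),"mean",P.mean().round(1))
# predicted block top outline/finger at hypotheses on the side picture: compare by mean grey (dark = block) with side-image only
for n in("side","top"):
    z=np.load(n+"0.npz");g=z["p"].mean(2).astype(np.float32);best=[]
    for tag,cu,hh,sx,sy,cv,lo,hi in(("handle",None,.113,.012,.05,0,-.012,.012),("pointer",None,.064,.020,.018,None,-.07,-.04)):
        res=[]
        for u0 in np.arange(lo,hi,.0005):
            for v0 in([0] if cv==0 else np.arange(-.085,-.068,.001)):
              for dv in ([-.004,-.002,0,.002,.004] if cv==0 else [0]):
                gu,gv=np.meshgrid(np.linspace(-1,1,9),np.linspace(-.85,.85,9));
                def val(k):
                    P=o+(u0+k*sx/2*gu.ravel())[:,None]*X+(v0+dv+sy/2*gv.ravel())[:,None]*Y
                    q=proj(n,np.c_[P,np.full(len(P),hh)]).astype(np.float32);return cv2.remap(g,q[:,0].reshape(9,9),q[:,1].reshape(9,9),1)
                I=val(1.0);res.append((I.mean(),u0,v0+dv))
        res.sort();print(n,tag,[tuple(np.round(r,4)) for r in res[:3]])
```

```text
side handle 0.104 158 range [-8.6  2.9] mean -3.4
side handle 0.108 137 range [-8.3  2.8] mean -3.1
side handle 0.111 89 range [-7.5  2.1] mean -2.6
side 0 pointer 0.058 92 [-66.5 -49.3] mean -58.3
side 0 pointer 0.061 77 [-66.2 -49.3] mean -58.2
side 0 pointer 0.063 50 [-66.4 -50.9] mean -58.8
side 5 pointer 0.058 88 [-66.6 -50.4] mean -58.9
side 5 pointer 0.061 75 [-66.4 -50.4] mean -58.4
side 5 pointer 0.063 42 [-65.6 -50.2] mean -58.1
top handle 0.104 63 range [-3.7  7.4] mean 1.8
top handle 0.108 59 range [-3.7  7.1] mean 1.5
top handle 0.111 48 range [-3.5  6.9] mean 1.6
top 0 pointer 0.058 28 [-62.7 -45.9] mean -53.8
top 0 pointer 0.061 27 [-62.7 -45.8] mean -53.8
top 0 pointer 0.063 21 [-62.8 -45.5] mean -53.1
side handle [(np.float64(27.8577), np.float64(-0.0075), np.float64(-0.004)), (np.float64(27.8692), np.float64(-0.007), np.float64(-0.004)), (np.float64(27.9295), np.float64(-0.008), np.float64(-0.004))]
side pointer [(np.float64(30.0935), np.float64(-0.07), np.float64(-0.085)), (np.float64(31.2243), np.float64(-0.0695), np.float64(-0.085)), (np.float64(32.212), np.float64(-0.069), np.float64(-0.085))]
top handle [(np.float64(38.0572), np.float64(0.001), np.float64(0.002)), (np.float64(38.1766), np.float64(0.0005), np.float64(0.002)), (np.float64(38.3075), np.float64(0.001), np.float64(0.004))]
top pointer [(np.float64(50.6734), np.float64(-0.0535), np.float64(-0.069)), (np.float64(50.7128), np.float64(-0.054), np.float64(-0.069)), (np.float64(51.0674), np.float64(-0.053), np.float64(-0.069))]
```

Both cameras give a pull of ≈55 mm from depth, and the slide stands at 54.7 mm. In the picture the blade end (≈(300,340)) meets the pointer finger (≈(312,350)). I hold it there about a second, then ease home.

```bash
python3 -m creep '[0,0,0,0,0,0,0, 0,0,0,0,0,0,0, 0,0,0,0,0,0,0, 0,0,0,0,0,0,0, 0,0,0,0,0,0,0, 0,0,0,0,0,0,0, 0,0,0,0,0,0,0, 0,0,0,0,0,0,0]'
python3 -m creep '[0,-0.1,0,0,0,0,0, 0,-0.15,0,0,0,0,0, 0,-0.15,0,0,0,0,0, 0,-0.15,0,0,0,0,0, 0,-0.15,0,0,0,0,0, 0,-0.15,0,0,0,0,0, 0,-0.15,0,0,0,0,0, 0,-0.15,0,0,0,0,0, 0,-0.15,0,0,0,0,0, 0,-0.1,0,0,0,0,0, 0,-0.07,0,0,0,0,0, 0,0,0,0,0,0,0]'
```

```text
clock: 30.85
eef_pos: [0.4859, -0.3698, 0.0767]
orientation: [-2.331, 2.105, -0.007]
contact_force: [7.8, 2.2, 3.3]
width: 0.0114
grasp_force: 58.9
clock: 32.35
eef_pos: [0.5403, -0.3644, 0.0767]
orientation: [2.329, -2.103, -0.004]
contact_force: [-10.5, 2.4, 12.9]
width: 0.0114
grasp_force: 60.8
```

```bash
python3 -m creep '[0,0,0,0,0,0,0, 0,0,0,0,0,0,0, 0,0,0,0,0,0,1, 0,0,0,0,0,0,1, 0,0,0,0,0,0,1, 0,0,-0.5,0,0,0,1, 0,0,-0.9,0,0,0,1, 0,0,-0.9,0,0,0,1, 0,0,-0.9,0,0,0,1, 0,0,0,0,0,0,1]'
python3 -m creep '[-0.7,0.16,0,0,0,0,1, -0.8,0.19,0,0,0,0,1, -0.8,0.19,0,0,0,0,1, -0.8,0.19,0,0,0,0,1, -0.8,0.19,0,0,0,0,1, -0.8,0.17,0,0,0,0,1, 0,0,0,0,0,-0.8,1, 0,0,0,0,0,-0.8,1, 0,0,0,0,0,-0.8,1, 0,0,0,0,0,0,1]'
python3 - <<'E'
from h import *
s=manip.sense();T=R.from_rotvec(s["orientation"]);print(s["joint_pos"].round(3))
for n in("side","top"):
    p,d=cams.camera(n);W=cloud(n,d)
    m=(W[...,2]>.105)&(W[...,2]<.135)&(np.hypot(W[...,0]-.478,W[...,1]+.18)<.055);print(n,"cup",m.sum(),rect(W[m]) if m.sum()>3 else "")
    m=(W[...,2]>.10)&(W[...,2]<.125)&(np.hypot(W[...,0]-.54,W[...,1]+.363)<.045);print("handle",m.sum(),rect(W[m]) if m.sum()>3 else "")
print("turn left",(np.degrees((T.inv()*down(205)).as_rotvec())/8).round(3))
print("to grasp",(T.as_matrix().T@(np.array([.477,-.182,.087])-s["eef_pos"])/.04).round(3))
E
```

```text
clock: 33.6
eef_pos: [0.5445, -0.3654, 0.2096]
orientation: [2.331, -2.105, 0.016]
contact_force: [0.5, 0.2, 0.6]
width: 0.0853
grasp_force: 0.0
clock: 34.85
eef_pos: [0.4798, -0.1808, 0.2033]
orientation: [2.649, -1.688, 0.001]
contact_force: [0.3, -0.4, 0.4]
width: 0.0856
grasp_force: 0.0
[-5.920e-01  6.900e-02  1.791e+00 -1.000e-03  1.282e+00  2.114e+00]
side cup 734 (array([ 476.3, -182.6]), array([58.3, 56.8]), 25.4)
handle 180 (array([ 538.9, -364.2]), array([13. , 51.5]), 7.1)
top cup 70 (array([ 487. , -166.7]), array([27.4, 35.2]), 25.2)
handle 64 (array([ 543.2, -362.1]), array([11.8, 49.8]), 6.2)
turn left [ 0.003 -0.006 -0.003]
to grasp [-0.005  0.076  2.908]
```

```bash
python3 -m creep '[0,0.05,0.8,0,0,0,1, 0,0,0.8,0,0,0,1, 0,0,0.8,0,0,0,1, 0,0,0.4,0,0,0,1, 0,0,0.1,0,0,0,1, 0,0,0,0,0,0,0.3, 0,0,0,0,0,0,0.3, 0,0,0,0,0,0,0.3, 0,0,0,0,0,0,0.3, 0,0,0,0,0,0,0.3]' 45
python3 - <<'E'
from h import *
s=manip.sense();T=R.from_rotvec(s["orientation"]);print(s["joint_pos"].round(3))
# plan: lift 2.5 units, turn +63 deg (az -7.9) while moving to mat near (.471,.343)
rows=[(3,[0,0,-.85,0,0,0])];sim(rows+[(8,[0,0,0,0,0,-.99])])
P=T.as_matrix();T2=(T*R.from_rotvec([0,0,np.radians(-.99*64)])).as_matrix()
print("after turn, to mat",(T2.T@(np.array([.471,.342,0])-s["eef_pos"])/.04).round(3))
for n in("side","top"):
    cams.camera(n)
    for l in("mat","clean_cup"):
        for r in spotter.trace(n,l)[:2]:
            z=np.load(n+"0.npz");W=cloud(n,z["d"])[r["region"]];W=W[np.isfinite(W).all(1)];print(n,l,round(r["score"],2),rect(W[W[:,2]>(.08 if l!="mat" else -1)]))
E
```

```text
clock: 36.2
eef_pos: [0.4788, -0.1828, 0.0888]
orientation: [2.649, -1.687, 0.005]
contact_force: [-3.2, -1.2, 6.8]
width: 0.0541
grasp_force: 49.0
[-5.960e-01  2.220e-01  1.877e+00 -2.000e-03  1.040e+00  2.110e+00]
3 [0, 0, -0.85, 0, 0, 0] p [ 0.479 -0.183  0.191] q [-0.6   0.07  1.81 -0.    1.25  2.11] vmax 0.58 err 0.0000 wrist [ 0.48 -0.18  0.51] z [ 0. -0. -1.] x [ 0.42 -0.91  0.  ]
8 [0, 0, 0, 0, 0, -0.99] p [ 0.479 -0.183  0.191] q [-0.6   0.07  1.81 -0.    1.25  1.  ] vmax 1.11 err 0.0000 wrist [ 0.48 -0.18  0.51] z [ 0. -0. -1.] x [ 1.   -0.03  0.  ]
after turn, to mat [ -0.57  -13.116   2.184]
side clean_cup 0.5 (array([ 539.3, -364.7]), array([13.6, 50.2]), 6.8)
top mat 0.91 (array([535.9, 344.6]), array([265.4, 152.5]), 2.4)
top clean_cup 0.9 (array([595.5, 337.5]), array([55.8, 53.7]), 74.0)
top clean_cup 0.68 (array([501.4, 510.3]), array([54.1, 53.4]), 62.5)
```

```bash
python3 -m creep '[0,0,-0.3,0,0,0,0.3, 0,0,-0.7,0,0,0,0.3, 0,0,-0.8,0,0,-0.5,0.3, 0,0,-0.75,0,0,-0.99,0.3, 0,0,0,0,0,-0.99,0.3, 0,0,0,0,0,-0.99,0.3, 0,0,0,0,0,-0.99,0.3, 0,0,0,0,0,-0.99,0.3, 0,0,0,0,0,-0.99,0.3, 0,0,0,0,0,-0.99,0.3, 0,0,0,0,0,-0.49,0.3]'
python3 -m creep '[-0.04,-0.6,0,0,0,0,0.3, -0.05,-0.9,0,0,0,0,0.3, -0.05,-0.9,0,0,0,0,0.3, -0.05,-0.9,0,0,0,0,0.3, -0.05,-0.9,0,0,0,0,0.3, -0.05,-0.9,0,0,0,0,0.3, -0.05,-0.9,0,0,0,0,0.3, -0.05,-0.9,0,0,0,0,0.3, -0.05,-0.9,0,0,0,0,0.3, -0.05,-0.9,0,0,0,0,0.3, -0.04,-0.9,0,0,0,0,0.3, -0.04,-0.9,0,0,0,0,0.3]'
python3 - <<'E'
from h import *
s=manip.sense();T=R.from_rotvec(s["orientation"]);print(s["joint_pos"].round(3))
print("to mat",(T.as_matrix().T@(np.array([.471,.342,.0578])-s["eef_pos"])/.04).round(3))
E
```

```text
clock: 37.88
eef_pos: [0.4783, -0.1816, 0.19]
orientation: [3.14, -0.04, 0.002]
contact_force: [0.1, -0.0, -2.3]
width: 0.054
grasp_force: 48.6
clock: 39.38
eef_pos: [0.4671, 0.24, 0.1896]
orientation: [3.141, -0.044, 0.001]
contact_force: [0.6, 0.5, -1.9]
width: 0.0538
grasp_force: 48.5
[ 2.490e-01  1.110e-01  1.774e+00 -1.000e-03  1.256e+00  1.848e+00]
to mat [ 0.023 -2.554  3.293]
```

```bash
python3 -m creep '[0,-0.85,0,0,0,0,0.3, 0,-0.85,0,0,0,0,0.3, 0,-0.85,0,0,0,0,0.3, 0,0,0,0,0,0,0.3, 0,0,0.7,0,0,0,0.3, 0,0,0.8,0,0,0,0.3, 0,0,0.8,0,0,0,0.3, 0,0,0.55,0,0,0,0.3, 0,0,0.3,0,0,0,0.3, 0,0,0,0,0,0,0.3, 0,0,0,0,0,0,0.3]'
python3 - <<'E'
from h import *
s=manip.sense();p,d=cams.camera("side");cv2.imwrite("pics/s7.png",cv2.resize(p[100:260,120:320,::-1],None,fx=3.5,fy=3.5))
print("to mat",((np.array([.471,.342,.0578])-s["eef_pos"])*1000).round(1))
E
```

```text
clock: 40.75
eef_pos: [0.4711, 0.3406, 0.064]
orientation: [3.141, -0.045, 0.003]
contact_force: [-0.0, -0.0, -2.5]
width: 0.0539
grasp_force: 48.7
to mat [-0.1  1.4 -6.2]
```

View pics/s7.png

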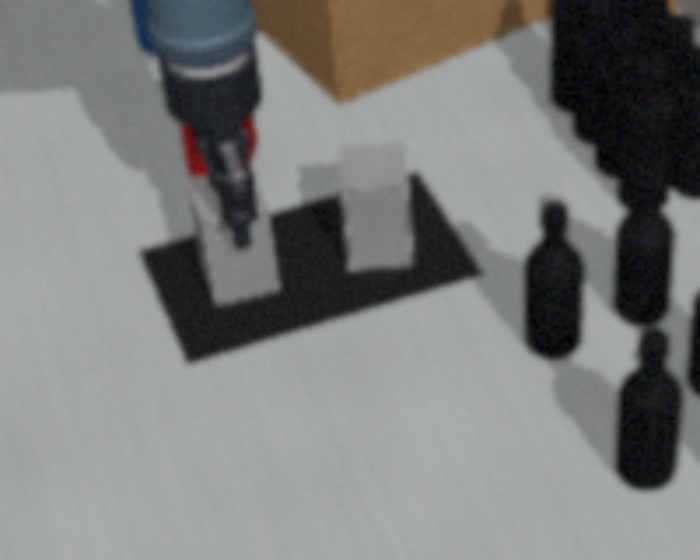

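The cup (bottom edge ≈(245,297)) hangs just above the middle of the mat's near half, and the clean cup (≈(378,205)) is untouched. I lower it in small steps.

```bash
python3 -m creep '[0,0,0.1,0,0,0,0.3, 0,0,0,0,0,0,0.3, 0,0,0,0,0,0,0.3]'; python3 -m creep '[0,0,0.04,0,0,0,0.3, 0,0,0,0,0,0,0.3]';  python3 -m creep '[0,0,0.03,0,0,0,0.3, 0,0,0,0,0,0,0.3]'
```

```text
clock: 41.18
eef_pos: [0.4703, 0.3404, 0.0589]
orientation: [3.14, -0.044, 0.001]
contact_force: [0.4, -0.0, -1.9]
width: 0.0537
grasp_force: 48.7
clock: 41.42
eef_pos: [0.4706, 0.3405, 0.0579]
orientation: [3.14, -0.044, 0.002]
contact_force: [-1.7, -1.2, 3.4]
width: 0.0534
grasp_force: 48.8
clock: 41.68
eef_pos: [0.4709, 0.3405, 0.0578]
orientation: [3.14, -0.044, 0.002]
contact_force: [-4.1, -2.7, 12.5]
width: 0.0536
grasp_force: 49.1
```

Contact with the mat. I release and rise straight up.

```bash
python3 -m creep '[0,0,-0.03,0,0,0,0.3, 0,0,0,0,0,0,1, 0,0,0,0,0,0,1, 0,0,0,0,0,0,1, 0,0,0,0,0,0,1, 0,0,-0.4,0,0,0,1, 0,0,-0.8,0,0,0,1, 0,0,-0.9,0,0,0,1, 0,0,-0.9,0,0,0,1, 0,0,-0.9,0,0,0,1, 0,0,-0.9,0,0,0,1, 0,0,0,0,0,0,1]'
python3 -m creep '[0,0.8,0,0,0,0,1, 0,0.9,0,0,0,0,1, 0,0.9,0,0,0,0,1, 0,0.9,0,0,0,0,1, 0,0.9,0,0,0,0,1, 0,0.9,0,0,0,0,1, 0,0,0,0,0,0,1, 0,0,0,0,0,0,1]'
python3 - <<'E'
from h import *
for n in("side","top"):
    p,d=cams.camera(n);W=cloud(n,d)
    for t,c,z in(("cup",(.471,.342),.085),("clean",(.594,.338),.085),("handle",(.541,-.363),.1)):
        m=(W[...,2]>z)&(W[...,2]<.125)&(np.hypot(W[...,0]-c[0],W[...,1]-c[1])<.05);print(n,t,m.sum(),rect(W[m]) if m.sum()>3 else "",np.median(W[m][:,2]).round(4) if m.sum() else"")
E
```

```text
clock: 43.18
eef_pos: [0.4721, 0.3416, 0.2544]
orientation: [-3.139, 0.044, -0.013]
contact_force: [0.2, -0.9, -0.4]
width: 0.0852
grasp_force: 0.0
clock: 44.18
eef_pos: [0.464, 0.1289, 0.2493]
orientation: [3.141, -0.045, 0.0]
contact_force: [0.4, 0.6, 0.1]
width: 0.0853
grasp_force: 0.0
side cup 278 (array([466.6, 337.6]), array([62.9, 55.2]), 89.9) 0.0943
side clean 282 (array([591.4, 340.2]), array([63. , 54.3]), 73.2) 0.0947
side handle 175 (array([ 539.2, -364.4]), array([13.7, 52.7]), 6.0) 0.1108
top cup 303 (array([471.4, 336.4]), array([56.4, 50.8]), 89.5) 0.0958
top clean 297 (array([595.6, 337.7]), array([55.9, 54.4]), 75.1) 0.0963
top handle 63 (array([ 543.1, -362.1]), array([11.7, 49.8]), 5.8) 0.1133
```

The cup stands mouth down at ≈(0.471, 0.338), top at 95 mm. The clean cup and handle are where they started, so I hand the job in.

```bash
python3 -c "
from rig import manip
print(manip.sign_off())"
```

```text
the job is handed in; nothing more can be done
None
```

The cup was blown out and now stands mouth down on the mat's near half, with the slide home and the clean cup where it was; the job was handed in after about 44 s, but the sign-off returned no verdict.

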